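# Index the rotary table one station and lock it

### The job

The rotary index table on the bench holds a standing bolt in one of the two nests next to its working position (the nest at the pointer) and a nut in the other. Draw the locking slide fully back by its knob, turn the table by its upright pins to the next detent so that the bolt stands at the pointer, then push the locking slide fully home again. Bolt and nut must stay in their nests, the bolt upright, and the tools lying around must stay where they are.

Things in the scene. Friction and masses are not known exactly. Their poses are not given: they have to be found in the camera images.
- index_base: Fixed grey foot of the rotary index table; cannot be pushed away. Origin on the worktop under the vertical turning axis; z up. Seen from the axis, its -x points to the pointer and working position, +y to the locking slide, +x to the detent housing (to 159 mm out, up to z 36 mm). Foot plate 10 mm high, radius 118 mm, with tongues to 190 mm at +y, 157 mm at +x, 137 mm at -x.
- index_table (a joint): Angle of the turning table, rad, anticlockwise seen from above; starts at 0, locked. A detent draws it to every multiple of 60 degrees (1.047 rad). Pushing it out of a station takes up to about 7 N at a pin, until the crest halfway (30 degrees); past it the table runs on by itself, damped, and settles at the next station in about 0.5 s.
- table_hub (a point): Top of the hub on the table's axis, z 56 mm, hub radius 20 mm below z 50 mm. Table: aluminium disc of radius 100 mm, lugs at the rim to 115 mm, flat top at z 44 mm. Six nests stand on it 55 mm from the axis, at 0, 60, .. 300 degrees from the foot's +x plus the joint angle: steel collars, outer diameter 31, inner 25, 8 mm high.
- pin_0 (a point): Centre of the top (z 84 mm) of upright steel pin 0: diameter 10 mm, 40 mm tall, fixed on the table 92 mm from the axis, at 30 degrees from the foot's +x plus the joint angle (anticlockwise), midway between two nests. Push a pin sideways to turn the table.
- pin_1 (a point): Centre of the top (z 84 mm) of upright steel pin 1: diameter 10 mm, 40 mm tall, fixed on the table 92 mm from the axis, at 90 degrees from the foot's +x plus the joint angle (anticlockwise), midway between two nests. Push a pin sideways to turn the table.
- pin_2 (a point): Centre of the top (z 84 mm) of upright steel pin 2: diameter 10 mm, 40 mm tall, fixed on the table 92 mm from the axis, at 150 degrees from the foot's +x plus the joint angle (anticlockwise), midway between two nests. Push a pin sideways to turn the table.
- pin_3 (a point): Centre of the top (z 84 mm) of upright steel pin 3: diameter 10 mm, 40 mm tall, fixed on the table 92 mm from the axis, at 210 degrees from the foot's +x plus the joint angle (anticlockwise), midway between two nests. Push a pin sideways to turn the table.
- pin_4 (a point): Centre of the top (z 84 mm) of upright steel pin 4: diameter 10 mm, 40 mm tall, fixed on the table 92 mm from the axis, at 270 degrees from the foot's +x plus the joint angle (anticlockwise), midway between two nests. Push a pin sideways to turn the table.
- pin_5 (a point): Centre of the top (z 84 mm) of upright steel pin 5: diameter 10 mm, 40 mm tall, fixed on the table 92 mm from the axis, at 330 degrees from the foot's +x plus the joint angle (anticlockwise), midway between two nests. Push a pin sideways to turn the table.
- lock_slide (a joint): Travel of the locking slide, m: 0 fully home (its nose sits in a slot between two lugs of the table's rim and blocks turning), 0.016 fully drawn back (table free). It slides outward along the foot's +y, stays where it is left (about 2 N friction), and goes home only with the table within about 3 degrees of a station.
- lock_knob (a point): Centre of the top of the locking slide's upright black knob: diameter 15 mm, from z 52 to 88 mm; 165 mm from the axis along the foot's +y when home, 181 mm when drawn back.
- lock_guide (a point): Centre of the top of the fixed grey guide through which the locking slide runs: 41 mm wide, 121 to 147 mm from the axis on the foot's +y, top at about z 48 mm (flat there, so fingers can stand above it, between pins and knob).
- pointer (a point): Point on the small steel arrow (top at z 47 mm) on the grey pointer block, 36 mm wide, whose face is 116 mm from the axis along the foot's -x; the nest that faces it is at the working position.
- work_point (a point): Working position: fixed point at the pointer, 55 mm from the axis along the foot's -x, at the height of the table's top (z 44 mm). The nest here is empty at the start.
- bolt_m10: Bright steel hexagon bolt standing on its head, thread up, 17 x 19 x 37 mm high, origin at the centre of its underside, z up; loose in a nest 60 degrees from the working position on one side or the other.
- nut_m12: Bright steel hexagon nut lying flat, 19 x 22 x 9 mm, origin at the centre of its underside, z up; loose in the nest 60 degrees from the working position on the other side.
- tape_measure: Yellow tape measure, 43 x 79 x 66 mm, bystander, origin at the centre of its underside.
- spanner_13: Steel combination spanner, 36 x 210 x 7 mm, bystander, origin at the centre of its underside, long along its y.
- cutters_blue: Pliers with blue handles, 52 x 169 x 14 mm, bystander, origin at the centre of its underside, long along its y.

How it is judged:
By the outcome, as a careful person would: the job done as asked, in the order asked, and still so for the second after the job is handed in, with the robot touching nothing.
It also fails if it takes over 51 s, if anything falls off the work surface, if the arm or the gripper's body presses on something with over 40 N, if the wrist force passes 120 N, or if a joint passes its speed limit or range.

### The arm

A 6-joint arm with a two-finger parallel gripper is mounted at the origin on a cart in front of the work surface, level with it; the furniture and walls round the work are solid. World frame = base frame: x ahead of the robot, y to its left, z up, the work surface at z = 0. Lengths are in m, angles in degrees, forces in N, time in s.
With the tool pointing down it reaches from about 0.35 to 0.875 m from the base axis. Payload 4.2 kg.
Tool frame: the origin (TCP) lies midway between the tips of the shut fingers; the grasp point (between the pads) lies r.grasp_offset behind it (r.grasp_offset is the distance from the TCP to the grasp point, in m); z points along the fingers, y is the direction in which the jaws open and shut (so a half turn about z gives the same grasp; the last joint's range is limited). The gripper opens to 87 mm and grips with 3 to 60 N. Pads are 19 mm wide; open, the fingers measure 117 mm over their backs; the gripper's body (75 mm by 190 mm) begins 51 mm behind the grasp point.
Start: joints at [-48.61, 22.042, 0.453, 0, -68.411, -14.817], TCP at [0.28, -0.559, 0.223] pointing down, gripper open.
Joint ranges: [-179.83, 179.83], [-69.29, 118.12], [-61.27, 80.66], [-181.25, 117.63], [-171.15, -9.14], [-177.46, 177.46]. Speed limits (degrees/s): [159.86, 159.86, 180, 180, 180, 180].

### API

Orientations are given as a 3x3 rotation matrix whose columns are the frame's x, y, z axes.
In Python, from station import sense, optics, r gives the robot as it stands. The module is installed in compiled form; this text tells all that it offers.
- The arm moves only by the tool servo_tool, never from a script. Its argument "deltas" is a list of rows, each an object with "slide": the shift along the tool's x, y, z in units of 25 mm (1.0 is 25 mm), a list of three; "spin": the turn about the tool's z in units of 8 degrees (1.0 is 8 degrees). A call has 1 to 10 rows; each row shifts and turns the pose as measured when the row begins, along the tool's axes as they then stand; what a row does not reach is not made up. A row lasts 1/10 s, in which the tool goes at most 50 mm and 8.59 degrees, less where a joint would pass 70% of its speed; a pose out of reach is approached as far as the arm can. A call is refused whole if a number of a shift passes 1 or a number of a turn 1, either way. A call with a gripper value outside its range is refused whole. "gripper" is the closure in counts, from 0 (fully open) to 255 (shut), set as the call begins (left out, the last holds). The fingers move at their own pace and stop on an object; the grip force is fixed at half the most. Time passes only in rows, so rows that do not move let the fingers close. It gives the time, the measured TCP pose, the force and the opening at its end, in the units of the state.
- sense(): the state, without advancing time (a new reading comes with each control period).
- optics.capture(name): name is "scene" or "top" or "wrist"; returns a dict with "frame" (400x640x3 uint8, red, green, blue), "camera_matrix" (3x3 intrinsics, pixels), "k1" (the pictures are not rectified: a ray, as slopes to the right and down, at radius r is drawn at 1 + k1 r^2 times it, then the intrinsics apply), "eye" and "rotation" of the camera in the world. Camera axes: x right, y down, z forward; pixel columns grow to the right and rows downward; lengths in m; the calibration is good to about 2 mm. A picture is of the moment at which its call begins. There is no depth.
- r.finish_job(): hands the job in, once; it reports no verdict.
The state is a dict: "time_s": time; "joints": joint angles; "joint_velocities": joint speeds; "effort": joint torques, N m; "tcp_pos": TCP position; "ee_rot": TCP orientation; "wrist_force": force on the tool from outside, world axes, zero at the start; "moment": the same for the moment, N m; "gripper_width": opening from 0.0 (shut) to 1.0 (fully open).
Only numpy, scipy, OpenCV 4.12 (cv2) and the standard library are available. Lean on these libraries where they do the work, as an engineer would, in place of code of your own. Each camera call takes 0.05 s, during which the arm holds its last target.

## Working session

There is one attempt and no reset: what is moved stays moved. The work goes in short steps, Python scripts to look and compute and a tool call to move; the robot and the scene stay as the last step left them, time stands still between calls to the robot, and variables do not carry over. Pictures are saved under pics/ and viewed, and the job is handed in when it is done.

Besides the shell and the picture viewer there is one more tool, called after "Request:" by a JSON object that holds its "fn" and its "kwargs". servo_tool: Moves the arm, as the interface text tells. Its arguments: {"type":"object","properties":{"deltas":{"type":"array"},"gripper":{"type":"number"}},"required":["deltas"]}

```bash
mkdir -p pics; cat > h.py <<'E'
import numpy as np, cv2
from station import sense, optics, r
def cap(n,f):
    c=optics.capture(n); cv2.imwrite('pics/'+f,c['frame'][:,:,::-1]); np.savez('pics/'+f+'.npz',**{k:np.array(v) for k,v in c.items()}); return c
def ray(c,u,v):
    K=np.array(c['camera_matrix']);k=float(c['k1'])
    d=np.array([(u-K[0,2])/K[0,0],(v-K[1,2])/K[1,1]]);s=d.copy()
    for _ in range(30): s=d/(1+k*(s@s))
    w=np.array(c['rotation'])@np.array([s[0],s[1],1]); return np.array(c['eye']),w
def onz(c,u,v,z):
    e,w=ray(c,u,v); return e+w*(z-e[2])/w[2]
def proj(c,p):
    K=np.array(c['camera_matrix']);k=float(c['k1'])
    q=np.array(c['rotation']).T@(np.array(p)-np.array(c['eye'])); s=q[:2]/q[2]; s=s*(1+k*(s@s))
    return K[0,0]*s[0]+K[0,2],K[1,1]*s[1]+K[1,2]
def load(f): return dict(np.load('pics/'+f+'.npz'))
E
python3 - <<'E'
from h import *
np.set_printoptions(precision=4,suppress=True)
s=sense();print(s, r.grasp_offset)
for n in ['scene','top','wrist']:
    c=cap(n,n+'0.png'); print(n,c['eye'],c['rotation'],c['k1'])
E
```

```text
{'time_s': 0.0, 'joints': array([-48.6104,  22.0905,   0.3793,  -0.0293, -68.4116, -14.818 ]), 'joint_velocities': array([-0.0938, -0.0409,  0.0247, -0.0451, -0.0126, -0.0959]), 'effort': array([  0.0023, -39.0671,  18.7405,   4.2197,   0.011 ,  -0.0002]), 'tcp_pos': array([ 0.2793, -0.5584,  0.2215]), 'ee_rot': array([[-0.8945, -0.4471, -0.0011],
       [-0.4471,  0.8945,  0.0019],
       [ 0.0001,  0.0022, -1.    ]]), 'wrist_force': array([ 0.5559, -0.6588,  0.6159]), 'moment': array([-0.0392,  0.0162,  0.0016]), 'gripper_width': 1.0004095613402424} 0.0187
scene [-0.0514  0.7284  0.9715] [[-0.6742 -0.566   0.4744]
 [-0.7385  0.5246 -0.4236]
 [-0.0091 -0.636  -0.7717]] 0.014371509148263236
top [0.4545 0.25   1.1463] [[-0.0124 -0.9983  0.0562]
 [-0.9999  0.0125  0.0013]
 [-0.002  -0.0562 -0.9984]] -0.11573828589062249
wrist [ 0.218  -0.5893  0.3841] [[-0.4465  0.8662  0.2245]
 [ 0.8948  0.4319  0.1131]
 [ 0.001   0.2514 -0.9679]] -0.014263160690328116
```

View pics/scene0.png

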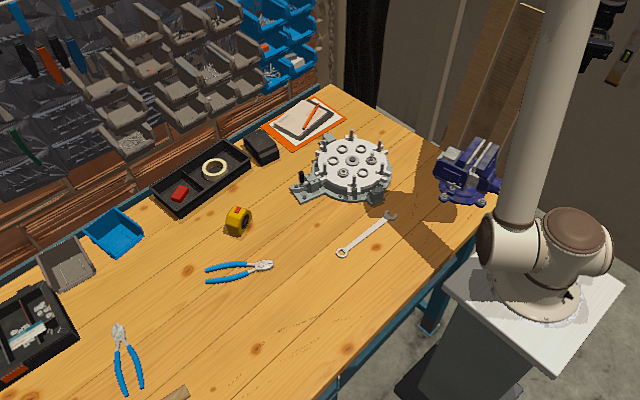

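View pics/top0.png

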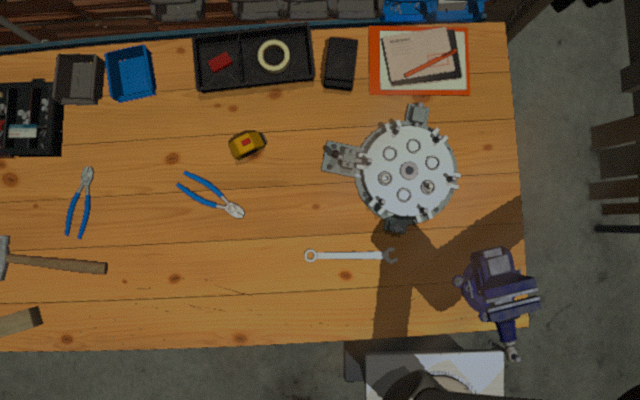

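The table sits at about (409,170) in the top view, with the slide to the left and the pointer block below at (397,228). I'll zoom in.

```bash
python3 - <<'E'
from h import *
a=cv2.imread('pics/top0.png')[90:250,310:480]; a=cv2.resize(a,None,fx=3.5,fy=3.5,interpolation=cv2.INTER_CUBIC); cv2.imwrite('pics/t1.png',cv2.convertScaleAbs(a,alpha=1.3,beta=15))
a=cv2.imread('pics/scene0.png')[120:215,280:400]; cv2.imwrite('pics/s1.png',cv2.resize(a,None,fx=6,fy=6,interpolation=cv2.INTER_CUBIC))
E
```

```text
(no output)
```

View pics/t1.png

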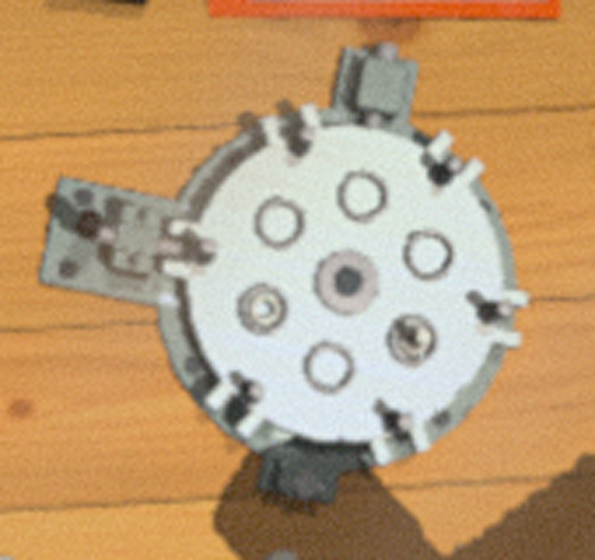

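View pics/s1.png

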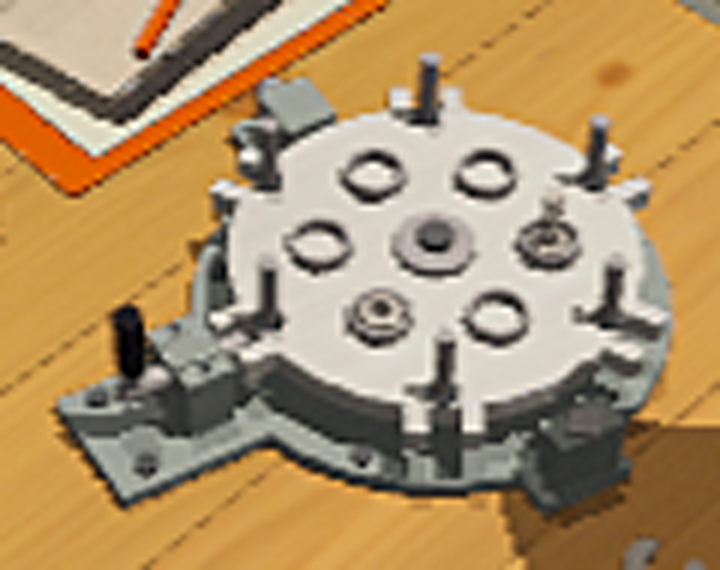

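View pics/wrist0.png

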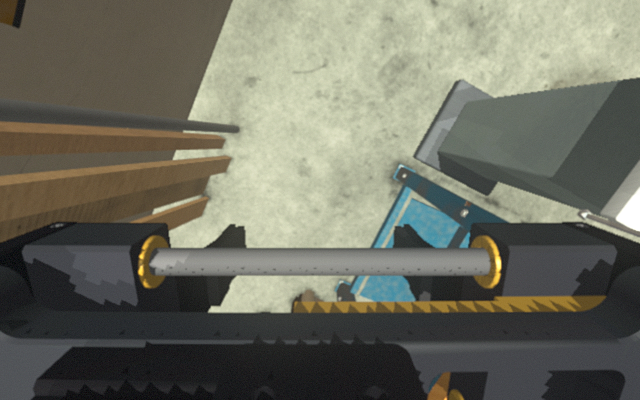

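```bash
cat > fit.py <<'E'
from h import *
from scipy.optimize import least_squares
np.set_printoptions(precision=4,suppress=True)
def pt(R,deg,z,P):
    a=np.radians(deg)+P[2]; return [P[0]+R*np.cos(a),P[1]+R*np.sin(a),z]
T=load('top0.png');S=load('scene0.png')
tp=[(362,195),(280,222),(262,308),(330,368),(411,340),(428,254)]
obs=[]
for i,p in enumerate(tp): obs.append((T,(p[0]+.5)/3.5-.5+310,(p[1]+.5)/3.5-.5+90,55,60*i,.052,'T'))
obs.append((T,(346.5)/3.5-.5+310,281.5/3.5-.5+90,0,0,.056,'T'))
sp=[(373,175),(318,246),(380,316),(497,318),(548,240),(485,174)]
for i,p in enumerate(sp): obs.append((S,(p[0]+.5)/6-.5+280,(p[1]+.5)/6-.5+120,55,60*i,.051,'S'))
# pins tops in scene: (267,130)?,(267,268),(444,335),(613,262),(600,122),(429,60)
for d,p in [(90,(267,268)),(150,(444,335)),(210,(613,262)),(270,(600,122)),(330,(429,60))]:
    obs.append((S,(p[0]+.5)/6-.5+280,(p[1]+.5)/6-.5+120,92,d,.084,'S'))
obs.append((S,127.5/6-.5+280,312/6-.5+120,165,90,.088,'S'))
def f(P,w='TS',raw=False):
    out=[]
    for c,u,v,R,d,z,n in obs:
        if n in w:
            q=proj(c,pt(R/1000,d,z,P)); out+=[q[0]-u,q[1]-v]
    return np.array(out)
g=onz(T,409,170,.05)
for w in ['T','S','TS']:
    s=least_squares(f,[g[0],g[1],0],kwargs=dict(w=w)); print(w,s.x,np.degrees(s.x[2]),np.sqrt(np.mean(s.fun**2)));
    if w!='TS': print(s.fun.reshape(-1,2))
P=s.x
print('knob',pt(.165,90,.088,P))
for i in range(6): print('pin',i,pt(.092,30+60*i,.084,P))
E
python3 fit.py
```

```text
T [ 0.5602  0.0635 -0.2178] -12.480339908950823 0.1735444179857842
[[ 0.105   0.0697]
 [-0.1915  0.1165]
 [ 0.0262  0.176 ]
 [-0.4388 -0.1143]
 [ 0.2069 -0.0261]
 [ 0.1115 -0.0676]
 [ 0.1836 -0.1551]]
S [ 0.562   0.0632 -0.2193] -12.564774123192517 0.3564442852444628
[[ 0.0588 -0.4096]
 [ 0.049  -0.5567]
 [-0.2442 -0.0599]
 [-0.0709 -0.4744]
 [ 0.1355  0.2735]
 [ 0.1596 -0.3311]
 [-0.1192 -0.6129]
 [ 0.1364  0.4997]
 [ 0.3525  0.1348]
 [-0.1213  0.3362]
 [-0.0072  0.0147]
 [-0.3177  1.0073]]
TS [ 0.5609  0.0635 -0.22  ] -12.607557782702864 0.37633646551649996
knob [np.float64(0.5969412930409792), np.float64(0.22451895350961276), 0.088]
pin 0 [np.float64(0.6487201563254392), np.float64(0.09099760945942278), 0.084]
pin 1 [np.float64(0.5810074391642379), np.float64(0.15327913107416127), 0.084]
pin 2 [np.float64(0.493213700678924), np.float64(0.12577895866065958), 0.084]
pin 3 [np.float64(0.47313267935481157), np.float64(0.035997264632419354), 0.084]
pin 4 [np.float64(0.5408453965160129), np.float64(-0.026284256982319107), 0.084]
pin 5 [np.float64(0.6286391350013268), np.float64(0.001215915431182546), 0.084]
```

The bolt (tall, top-view crop (410,340)) is at 240°. The nut (262,308) is at 120°, so the table has to turn clockwise by 60°. The foot is at about (0.561, 0.0635) with yaw -12.6°. I'll hold the jaws along the foot's x axis for the whole job.

Request:
{"fn": "servo_tool", "kwargs": {"deltas": [{"slide":[0,0,-0.25],"spin":-0.91},{"slide":[0,0,-0.25],"spin":-0.91},{"slide":[0,0,-0.25],"spin":-0.91},{"slide":[0,0,-0.25],"spin":-0.91},{"slide":[0,0,-0.25],"spin":-0.91},{"slide":[0,0,-0.25],"spin":-0.91},{"slide":[0,0,-0.25],"spin":-0.91}], "gripper": 100}}

```text
time_s: 0.85
tcp_pos: [0.2783, -0.5565, 0.262]
ee_rot: [[-0.182, -0.983, -0.006], [-0.983, 0.182, 0.01], [-0.009, 0.008, -1.0]]
wrist_force: [-0.4, -0.6, 0.3]
gripper_width: 0.614
```

```bash
cat > go.py <<'E'
from h import *
import sys
np.set_printoptions(precision=3,suppress=True)
P=np.array([.5609,.0635,np.radians(-12.6)])
def foot(x,y,z):
    c,s=np.cos(P[2]),np.sin(P[2]); return np.array([P[0]+c*x-s*y,P[1]+s*x+c*y,z])
def infoot(p):
    c,s=np.cos(P[2]),np.sin(P[2]); d=p-np.array([P[0],P[1],0]); return np.array([c*d[0]+s*d[1],-s*d[0]+c*d[1],p[2]])
def rep(t=None):
    s=sense(); R=np.array(s['ee_rot']); p=np.array(s['tcp_pos'])
    print('t',s['time_s'],'foot mm',infoot(p)*1000,'F',s['wrist_force'],'w',s['gripper_width'],'j',s['joints'])
    want=P[2]+np.pi; have=np.arctan2(R[1,1],R[0,1]); e=(np.degrees(want-have)+180)%360-180
    print('yaw err',e,'spin units',-e/8,'z axis',R[:,2])
    if t is not None: print('units total',R.T@(foot(*t)-p)/.025)
if __name__=='__main__': rep([float(a)/1000 for a in sys.argv[1:4]] if len(sys.argv)>3 else None)
E
python3 go.py 0 165 262
```

```text
t 0.85 foot mm [-140.502 -666.754  262.025] F [-0.366 -0.602  0.307] w 0.614470286108176 j [-48.617  20.829   4.336  -0.138 -74.183  38.184]
yaw err -2.129697303744223 spin units 0.26621216296802785 z axis [-0.006  0.01  -1.   ]
units total [-33.037  -6.852   0.248]
```

Request:
{"fn": "servo_tool", "kwargs": {"deltas": [{"slide":[-1,-0.2,0],"spin":0.27},{"slide":[-1,-0.2,0],"spin":0},{"slide":[-1,-0.2,0],"spin":0},{"slide":[-1,-0.2,0],"spin":0},{"slide":[-1,-0.2,0],"spin":0},{"slide":[-1,-0.2,0],"spin":0},{"slide":[-1,-0.2,0],"spin":0},{"slide":[-1,-0.2,0],"spin":0},{"slide":[-1,-0.2,0],"spin":0},{"slide":[-1,-0.2,0],"spin":0}]}}

```text
time_s: 1.85
tcp_pos: [0.382, -0.3158, 0.2605]
ee_rot: [[-0.224, -0.975, -0.01], [-0.974, 0.224, 0.015], [-0.012, 0.013, -1.0]]
wrist_force: [1.3, -0.2, 0.2]
gripper_width: 0.608
```

Request:
{"fn": "servo_tool", "kwargs": {"deltas": [{"slide":[-1,-0.2,0],"spin":0},{"slide":[-1,-0.2,0],"spin":0},{"slide":[-1,-0.2,0],"spin":0},{"slide":[-1,-0.2,0],"spin":0},{"slide":[-1,-0.2,0],"spin":0},{"slide":[-1,-0.2,0],"spin":0},{"slide":[-1,-0.2,0],"spin":0},{"slide":[-1,-0.2,0],"spin":0},{"slide":[-1,-0.2,0],"spin":0},{"slide":[-1,-0.2,0],"spin":0}]}}

```text
time_s: 2.85
tcp_pos: [0.4875, -0.0722, 0.261]
ee_rot: [[-0.224, -0.974, -0.014], [-0.974, 0.224, 0.017], [-0.013, 0.018, -1.0]]
wrist_force: [0.2, 0.1, -0.4]
gripper_width: 0.607
```

```bash
python3 go.py 0 165 200
```

```text
t 2.85 foot mm [ -42.016 -148.407  261.004] F [ 0.238  0.096 -0.43 ] w 0.6065142511691992 j [  9.777   7.974 -12.8    -1.168 -69.865 -22.326]
yaw err 0.3506705395421079 spin units -0.04383381744276349 z axis [-0.014  0.017 -1.   ]
units total [-12.513  -1.647   2.579]
```

Request:
{"fn": "servo_tool", "kwargs": {"deltas": [{"slide":[-1,-0.13,0.1],"spin":0},{"slide":[-1,-0.13,0.1],"spin":0},{"slide":[-1,-0.13,0.1],"spin":0},{"slide":[-1,-0.13,0.1],"spin":0},{"slide":[-1,-0.13,0.2],"spin":0},{"slide":[-1,-0.13,0.3],"spin":0},{"slide":[-1,-0.13,0.3],"spin":0},{"slide":[-1,-0.13,0.3],"spin":0},{"slide":[-1,-0.13,0.3],"spin":0},{"slide":[-1,-0.13,0.3],"spin":0}]}}

```text
time_s: 3.85
tcp_pos: [0.5756, 0.1756, 0.2079]
ee_rot: [[-0.224, -0.974, -0.017], [-0.975, 0.224, 0.017], [-0.013, 0.02, -1.0]]
wrist_force: [0.5, 0.4, 0.2]
gripper_width: 0.609
```

```bash
python3 go.py 0 165 130
```

```text
t 3.85 foot mm [-10.082 112.581 207.926] F [0.5   0.358 0.229] w 0.6089647908120982 j [ 31.652  20.722  -3.186  -1.456 -66.419 -43.995]
yaw err 0.32206446857119886 spin units -0.04025805857139986 z axis [-0.017  0.017 -1.   ]
units total [-2.059 -0.455  3.135]
```

Request:
{"fn": "servo_tool", "kwargs": {"deltas": [{"slide":[-0.8,-0.2,0.4],"spin":0},{"slide":[-0.8,-0.2,0.8],"spin":0},{"slide":[-0.4,-0.05,0.8],"spin":0},{"slide":[0,0,0.8],"spin":0},{"slide":[0,0,0],"spin":0}]}}

```text
time_s: 4.35
tcp_pos: [0.5967, 0.2282, 0.1322]
ee_rot: [[-0.221, -0.975, -0.021], [-0.975, 0.22, 0.015], [-0.01, 0.024, -1.0]]
wrist_force: [-0.2, 0.1, -0.1]
gripper_width: 0.608
```

```bash
python3 go.py 0 165 100; python3 - <<'E'
from h import *
for n in ['wrist','scene','top']: cap(n,n+'1.png')
a=cv2.imread('pics/scene1.png')[60:260,240:460]; cv2.imwrite('pics/s2.png',cv2.resize(a,None,fx=3,fy=3,interpolation=cv2.INTER_CUBIC))
E
```

```text
t 4.35 foot mm [ -1.022 168.586 132.212] F [-0.16   0.078 -0.097] w 0.6081595050975042 j [ 34.72   27.872  -3.171  -1.628 -59.472 -46.626]
yaw err 0.13215001929833647 spin units -0.01651875241229206 z axis [-0.021  0.015 -1.   ]
units total [ 0.156 -0.072  1.286]
```

View pics/wrist1.png

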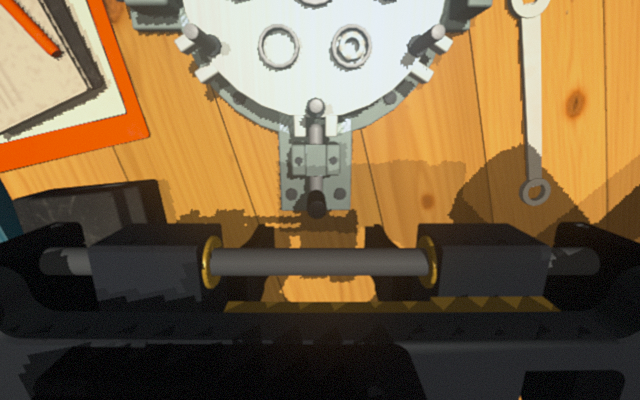

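View pics/s2.png

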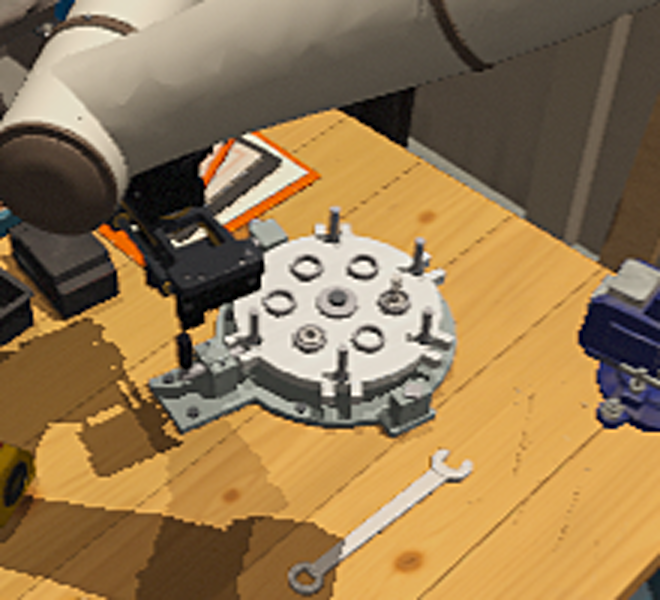

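The wrist view shows the knob top at about (317,197) and the pin 1 top at (316,104). The knob is centred between the fingers. I'll check both against the fit.

```bash
python3 - <<'E'
from go import *
W=load('wrist1.png')
for n,u,v,z in [('knob',317,197,.088),('pin1',316,104,.084),('pin2',438,32,.084),('pin0',190,32,.084),('nut',351,45,.053)]:
    print(n,infoot(onz(W,u,v,z))*1000)
print(proj(W,foot(0,.165,.088)),proj(W,foot(0,.165,.052)))
E
```

```text
knob [ -0.819 153.107  88.   ]
pin1 [-0.518 88.749 84.   ]
pin2 [-80.029  43.995  84.   ]
pin0 [79.722 44.4   84.   ]
nut [-27.299  45.169  53.   ]
(np.float64(315.96268918476864), np.float64(212.6922636724125)) (np.float64(315.43324310954876), np.float64(199.69789949573203))
```

Request:
{"fn": "servo_tool", "kwargs": {"deltas": [{"slide":[0.16,-0.04,0.6],"spin":0},{"slide":[0,-0.02,0.6],"spin":0},{"slide":[0,0,0.6],"spin":0},{"slide":[0,0,0.6],"spin":0},{"slide":[0,0,0.5],"spin":0},{"slide":[0,0,0],"spin":0}]}}

```text
time_s: 5.1
tcp_pos: [0.6054, 0.227, 0.074]
ee_rot: [[-0.221, -0.975, 0.005], [-0.975, 0.221, 0.028], [-0.029, 0.001, -1.0]]
wrist_force: [-0.3, 0.1, -0.6]
gripper_width: 0.604
```

```bash
python3 go.py 0 164 58
```

```text
t 5.1 foot mm [  7.725 169.244  73.999] F [-0.347  0.056 -0.62 ] w 0.604012198992331 j [ 34.289  31.18   -6.919  -1.507 -50.747 -46.114]
yaw err 0.16643675480730735 spin units -0.02080459435091342 z axis [ 0.005  0.028 -1.   ]
units total [0.229 0.308 0.634]
```

Request:
{"fn": "servo_tool", "kwargs": {"deltas": [{"slide":[0.23,0.31,0.2],"spin":0},{"slide":[0,0,0.2],"spin":0},{"slide":[0,0,0],"spin":0}]}}

```text
time_s: 5.4
tcp_pos: [0.5989, 0.224, 0.0671]
ee_rot: [[-0.22, -0.975, 0.011], [-0.975, 0.221, 0.031], [-0.032, -0.004, -0.999]]
wrist_force: [0.1, 0.5, 0.2]
gripper_width: 0.61
```

```bash
python3 go.py 0 164 58
```

```text
t 5.4 foot mm [  2.032 164.939  67.076] F [0.074 0.494 0.234] w 0.6101437969189564 j [ 34.438  30.892  -8.709  -1.45  -48.885 -46.235]
yaw err 0.13927367370209254 spin units -0.017409209212761567 z axis [ 0.011  0.031 -0.999]
units total [0.049 0.083 0.361]
```

Request:
{"fn": "servo_tool", "kwargs": {"deltas": [{"slide":[0.08,0.12,0.2],"spin":0},{"slide":[0,0.03,0.2],"spin":0},{"slide":[0,0,0],"spin":0}]}}

```text
time_s: 5.7
tcp_pos: [0.5962, 0.2239, 0.058]
ee_rot: [[-0.22, -0.975, 0.014], [-0.975, 0.22, 0.032], [-0.035, -0.007, -0.999]]
wrist_force: [0.0, -0.6, -0.4]
gripper_width: 0.606
```

```bash
python3 go.py 0 164 58; python3 - <<'E'
from h import *
for n in ['wrist','scene']: cap(n,n+'2.png')
a=cv2.imread('pics/scene2.png')[100:220,260:400]; cv2.imwrite('pics/s3.png',cv2.resize(a,None,fx=5,fy=5,interpolation=cv2.INTER_CUBIC))
E
```

```text
t 5.7 foot mm [ -0.567 164.23   57.961] F [ 0.045 -0.572 -0.36 ] w 0.606059211728296 j [ 34.586  31.211  -9.743  -1.442 -47.323 -46.343]
yaw err 0.12530050002163762 spin units -0.015662562502704702 z axis [ 0.014  0.032 -0.999]
units total [ 0.009 -0.023 -0.002]
```

View pics/wrist2.png

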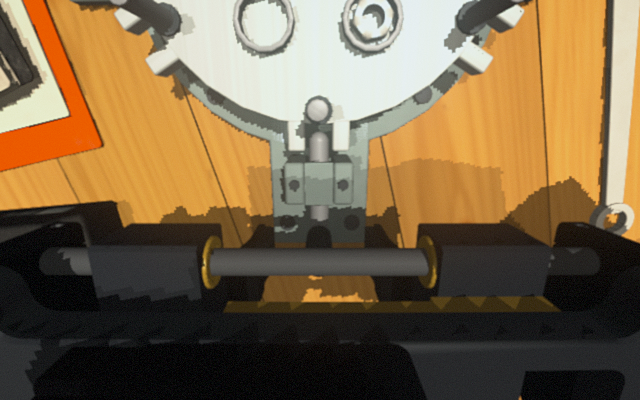

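View pics/s3.png

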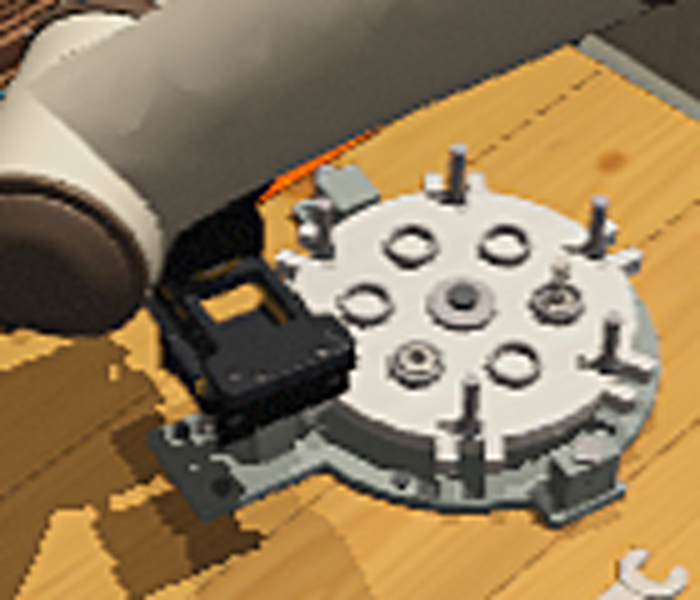

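The wrist view shows the knob at (318,237), centred between the fingers at about 265 and 375. I'll close on it.

Request:
{"fn": "servo_tool", "kwargs": {"deltas": [{"slide":[0,0,0],"spin":0},{"slide":[0,0,0],"spin":0},{"slide":[0,0,0],"spin":0},{"slide":[0,0,0],"spin":0},{"slide":[0,0,0],"spin":0}], "gripper": 255}}

```text
time_s: 6.3
tcp_pos: [0.5971, 0.2243, 0.0589]
ee_rot: [[-0.22, -0.975, 0.016], [-0.975, 0.22, 0.033], [-0.036, -0.008, -0.999]]
wrist_force: [-0.0, -0.0, -0.6]
gripper_width: 0.241
```

```bash
python3 go.py 0 181 58
```

```text
t 6.3 foot mm [  0.228 164.814  58.884] F [-0.034 -0.021 -0.617] w 0.2409624695549925 j [ 34.58   31.185  -9.642  -1.41  -47.352 -46.341]
yaw err 0.1084674302172175 spin units -0.013558428777152187 z axis [ 0.016  0.033 -0.999]
units total [-0.646  0.011  0.058]
```

Request:
{"fn": "servo_tool", "kwargs": {"deltas": [{"slide":[0,0,0],"spin":0},{"slide":[0,0,0],"spin":0},{"slide":[0,0,0],"spin":0},{"slide":[0,0,0],"spin":0}]}}

```text
time_s: 6.7
tcp_pos: [0.5968, 0.2244, 0.0589]
ee_rot: [[-0.22, -0.975, 0.015], [-0.975, 0.22, 0.033], [-0.036, -0.008, -0.999]]
wrist_force: [0.6, 0.0, -0.4]
gripper_width: 0.16
```

Request:
{"fn": "servo_tool", "kwargs": {"deltas": [{"slide":[-0.2,0,0],"spin":0},{"slide":[-0.2,0,0],"spin":0},{"slide":[-0.1,0,0],"spin":0}]}}

```text
time_s: 7.0
tcp_pos: [0.5992, 0.2352, 0.0589]
ee_rot: [[-0.221, -0.975, 0.013], [-0.975, 0.221, 0.03], [-0.032, -0.006, -0.999]]
wrist_force: [0.0, -2.3, 1.3]
gripper_width: 0.161
```

```bash
python3 go.py 0 181 58
```

```text
t 7.0 foot mm [ -0.088 175.918  58.934] F [ 0.049 -2.278  1.276] w 0.16138228046319994 j [ 35.327  31.735  -8.606  -1.3   -48.063 -47.237]
yaw err 0.17124771927478832 spin units -0.02140596490934854 z axis [ 0.013  0.03  -0.999]
units total [-0.202 -0.003  0.044]
```

Slide friction reads about 2.3 N and the knob is following. I'll continue to the stop.

Request:
{"fn": "servo_tool", "kwargs": {"deltas": [{"slide":[-0.16,0,0],"spin":0},{"slide":[-0.12,0,0],"spin":0},{"slide":[-0.12,0,0],"spin":0}]}}

```text
time_s: 7.3
tcp_pos: [0.6001, 0.2401, 0.0589]
ee_rot: [[-0.221, -0.975, 0.006], [-0.975, 0.221, 0.019], [-0.02, -0.002, -1.0]]
wrist_force: [1.1, -12.7, 3.3]
gripper_width: 0.162
```

```bash
python3 go.py 0 181 58
```

```text
t 7.3 foot mm [ -0.238 180.875  58.858] F [  1.144 -12.682   3.285] w 0.1620193341545346 j [ 35.782  32.191  -7.87   -0.903 -48.995 -47.938]
yaw err 0.14399102402921926 spin units -0.017998878003652408 z axis [ 0.006  0.019 -1.   ]
units total [-0.004 -0.009  0.034]
```

The knob is at the stop: 16.1 mm of travel and 12.7 N. Now release, lift and move to pin 1.

Request:
{"fn": "servo_tool", "kwargs": {"deltas": [{"slide":[0,0,0],"spin":0},{"slide":[0,0,0],"spin":0},{"slide":[0,0,0],"spin":0},{"slide":[0,0,0],"spin":0},{"slide":[0,0,0],"spin":0}], "gripper": 110}}

```text
time_s: 7.8
tcp_pos: [0.6012, 0.2428, 0.0593]
ee_rot: [[-0.22, -0.976, 0.01], [-0.975, 0.22, 0.023], [-0.024, -0.004, -1.0]]
wrist_force: [1.2, -0.2, -0.7]
gripper_width: 0.519
```

Request:
{"fn": "servo_tool", "kwargs": {"deltas": [{"slide":[0,0,-0.6],"spin":0},{"slide":[0,0,-0.6],"spin":0},{"slide":[0,0,-0.6],"spin":0},{"slide":[0,0,-0.6],"spin":0},{"slide":[0,0,0],"spin":0}]}}

```text
time_s: 8.3
tcp_pos: [0.6014, 0.2429, 0.1257]
ee_rot: [[-0.218, -0.976, 0.013], [-0.976, 0.218, 0.024], [-0.027, -0.007, -1.0]]
wrist_force: [1.3, -0.3, 0.9]
gripper_width: 0.567
```

```bash
python3 go.py 0 92 105;python3 - <<'E'
from h import *
cap('wrist','wrist3.png')
E
```

```text
t 8.3 foot mm [  0.386 183.892 125.734] F [ 1.343 -0.29   0.885] w 0.5674433016456063 j [ 35.913  28.121  -4.076  -0.841 -56.386 -48.044]
yaw err -0.006128550242692654 spin units 0.0007660687803365818 z axis [ 0.013  0.024 -1.   ]
units total [3.696 0.022 0.731]
```

View pics/wrist3.png

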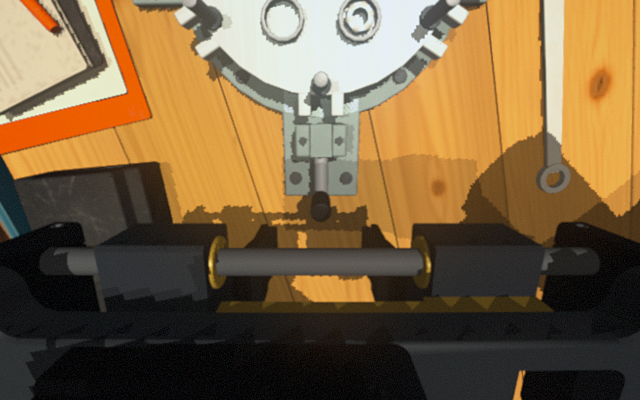

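The slide is drawn back, with its nose clear of the lugs. Moving over pin 1.

Request:
{"fn": "servo_tool", "kwargs": {"deltas": [{"slide":[0.9,0,0],"spin":0},{"slide":[0.9,0,0],"spin":0},{"slide":[0.9,0,0],"spin":0},{"slide":[0.9,0,0.1],"spin":0},{"slide":[0.1,0,0.4],"spin":0},{"slide":[0,0,0],"spin":0}]}}

```text
time_s: 8.95
tcp_pos: [0.5776, 0.1502, 0.1061]
ee_rot: [[-0.218, -0.976, 0.007], [-0.976, 0.218, 0.023], [-0.024, -0.001, -1.0]]
wrist_force: [0.1, -0.3, 0.8]
gripper_width: 0.568
```

```bash
python3 go.py 0 92 60;python3 - <<'E'
from h import *
cap('wrist','wrist4.png')
E
```

```text
t 8.95 foot mm [ -2.581  88.263 106.108] F [ 0.13  -0.265  0.791] w 0.5676787766732418 j [ 29.58   25.033 -12.538  -1.253 -51.45  -41.383]
yaw err -0.02435026496200976 spin units 0.00304378312025122 z axis [ 0.007  0.023 -1.   ]
units total [-0.105 -0.101  1.848]
```

View pics/wrist4.png

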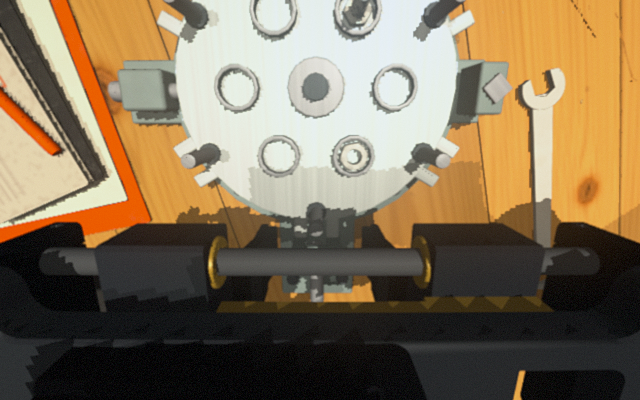

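Pin 1 is at (316,210), between the fingers. Descending in smaller steps.

Request:
{"fn": "servo_tool", "kwargs": {"deltas": [{"slide":[-0.1,-0.1,0.4],"spin":0},{"slide":[0,0,0.4],"spin":0},{"slide":[0,0,0.4],"spin":0},{"slide":[0,0,0.3],"spin":0},{"slide":[0,0,0],"spin":0}], "gripper": 130}}

```text
time_s: 9.5
tcp_pos: [0.5824, 0.1565, 0.0651]
ee_rot: [[-0.214, -0.977, 0.007], [-0.977, 0.214, 0.023], [-0.024, -0.002, -1.0]]
wrist_force: [0.1, -0.1, 0.0]
gripper_width: 0.489
```

```bash
python3 go.py 0 92 60
```

```text
t 9.5 foot mm [ 0.697 95.462 65.093] F [ 0.144 -0.115  0.025] w 0.48897915981535506 j [ 29.903  28.3   -13.991  -1.306 -46.685 -41.369]
yaw err -0.2458044390548082 spin units 0.030725554881851025 z axis [ 0.007  0.023 -1.   ]
units total [0.143 0.029 0.2  ]
```

Request:
{"fn": "servo_tool", "kwargs": {"deltas": [{"slide":[0.13,0.03,0.1],"spin":0},{"slide":[0,0,0.1],"spin":0},{"slide":[0,0,0],"spin":0},{"slide":[0,0,0],"spin":0},{"slide":[0,0,0],"spin":0}], "gripper": 206}}

```text
time_s: 10.0
tcp_pos: [0.5814, 0.1536, 0.0601]
ee_rot: [[-0.213, -0.977, 0.009], [-0.977, 0.214, 0.024], [-0.025, -0.003, -1.0]]
wrist_force: [-0.4, -0.6, -0.8]
gripper_width: 0.207
```

```bash
python3 go.py 0 92 60
```

```text
t 10.0 foot mm [ 0.332 92.404 60.106] F [-0.44  -0.614 -0.807] w 0.20730395859790735 j [ 29.714  28.492 -14.562  -1.301 -45.859 -41.145]
yaw err -0.2697098857563276 spin units 0.03371373571954095 z axis [ 0.009  0.024 -1.   ]
units total [0.016 0.013 0.004]
```

Now a clockwise arc with the pin caged: 3° per row.

Request:
{"fn": "servo_tool", "kwargs": {"deltas": [{"slide":[0.01,-0.2,0],"spin":0.38},{"slide":[0.01,-0.2,0],"spin":0.38},{"slide":[0.01,-0.2,0],"spin":0.38},{"slide":[0.01,-0.2,0],"spin":0.38}]}}

```text
time_s: 10.4
tcp_pos: [0.5965, 0.1482, 0.0602]
ee_rot: [[-0.423, -0.906, 0.002], [-0.906, 0.423, 0.026], [-0.024, 0.009, -1.0]]
wrist_force: [-4.6, 3.8, 1.5]
gripper_width: 0.195
```

```bash
cat > arc.py <<'E'
from go import *
s=sense();p=np.array(s['tcp_pos']);f=infoot(p);R=np.array(s['ee_rot'])
a=np.degrees(np.arctan2(f[1],f[0])); yr=np.degrees(np.arctan2(R[1,1],R[0,1])-P[2])%360
F=np.array(s['wrist_force'])
print('t',s['time_s'],'ang',a,'rad mm',np.hypot(f[0],f[1])*1000,'z',f[2],'tool yaw rel (want ang+90)',yr-90,'F tool',R.T@F,'w',s['gripper_width'])
E
python3 arc.py
```

```text
t 10.4 ang 79.81278087108178 rad mm 91.86645225658162 z 0.060220915000941705 tool yaw rel (want ang+90) 77.58408142494599 F tool [-1.572  5.8   -1.369] w 0.19468039754431724
```

Request:
{"fn": "servo_tool", "kwargs": {"deltas": [{"slide":[0.0,-0.22,0],"spin":0.33},{"slide":[0.0,-0.22,0],"spin":0.33},{"slide":[0.01,-0.22,0],"spin":0.35},{"slide":[0.01,-0.22,0],"spin":0.35},{"slide":[0.01,-0.22,0],"spin":0.35}]}}

```text
time_s: 10.9
tcp_pos: [0.6119, 0.1394, 0.0601]
ee_rot: [[-0.635, -0.773, -0.013], [-0.773, 0.634, 0.032], [-0.017, 0.03, -0.999]]
wrist_force: [-3.9, 5.6, 1.6]
gripper_width: 0.194
```

```bash
python3 arc.py
```

```text
t 10.9 ang 68.68818908969412 rad mm 91.4201015793591 z 0.060051513432211955 tool yaw rel (want ang+90) 63.23988330022516 F tool [-1.914  6.626 -1.366] w 0.19351849997985218
```

Request:
{"fn": "servo_tool", "kwargs": {"deltas": [{"slide":[-0.01,-0.28,0],"spin":0.2},{"slide":[-0.01,-0.28,0],"spin":0.2},{"slide":[0,-0.28,0],"spin":0.25},{"slide":[0,-0.28,0],"spin":0.25}]}}

```text
time_s: 11.3
tcp_pos: [0.6298, 0.1254, 0.06]
ee_rot: [[-0.73, -0.683, -0.018], [-0.683, 0.729, 0.038], [-0.013, 0.04, -0.999]]
wrist_force: [-0.2, 1.0, 0.4]
gripper_width: 0.195
```

```bash
python3 arc.py
```

```text
t 11.3 ang 54.56047393620058 rad mm 92.63572981835195 z 0.05999440467821657 tool yaw rel (want ang+90) 55.75044824924228 F tool [-0.511  0.856 -0.358] w 0.19458408074153455
```

Request:
{"fn": "servo_tool", "kwargs": {"deltas": [{"slide":[0.01,-0.2,0],"spin":0.42},{"slide":[0.01,-0.2,0],"spin":0.42},{"slide":[0.01,-0.18,0],"spin":0.42},{"slide":[0.01,-0.18,0],"spin":0.42}]}}

```text
time_s: 11.7
tcp_pos: [0.6443, 0.1053, 0.06]
ee_rot: [[-0.875, -0.484, -0.014], [-0.484, 0.874, 0.034], [-0.004, 0.036, -0.999]]
wrist_force: [0.5, -2.3, -0.2]
gripper_width: 0.196
```

```bash
python3 arc.py
```

```text
t 11.7 ang 39.234872262181234 rad mm 93.24561033114415 z 0.06002812757848061 tool yaw rel (want ang+90) 41.584359911131656 F tool [ 0.644 -2.286  0.123] w 0.19640860787830008
```

Request:
{"fn": "servo_tool", "kwargs": {"deltas": [{"slide":[0.02,-0.18,0],"spin":0.5},{"slide":[0.02,-0.18,0],"spin":0.5},{"slide":[0.02,-0.12,0],"spin":0.4},{"slide":[0,0,0],"spin":0},{"slide":[0,0,0],"spin":0}]}}

```text
time_s: 12.2
tcp_pos: [0.6515, 0.0886, 0.0602]
ee_rot: [[-0.956, -0.292, -0.009], [-0.292, 0.956, 0.031], [-0.001, 0.032, -0.999]]
wrist_force: [-1.3, 0.1, 0.3]
gripper_width: 0.191
```

```bash
python3 arc.py
```

```text
t 12.2 ang 28.09167976715562 rad mm 94.03869895431173 z 0.06015456915308287 tool yaw rel (want ang+90) 29.59669020626636 F tool [ 1.249  0.538 -0.27 ] w 0.19095275196629996
```

Request:
{"fn": "servo_tool", "kwargs": {"deltas": [{"slide":[0.05,0.12,0],"spin":0},{"slide":[0,0,0],"spin":0},{"slide":[0,0,0],"spin":0}], "gripper": 165}}

```text
time_s: 12.5
tcp_pos: [0.6495, 0.0914, 0.0604]
ee_rot: [[-0.956, -0.294, -0.008], [-0.294, 0.955, 0.031], [-0.001, 0.032, -0.999]]
wrist_force: [0.7, 0.3, 1.0]
gripper_width: 0.331
```

Request:
{"fn": "servo_tool", "kwargs": {"deltas": [{"slide":[0,0,-0.5],"spin":0},{"slide":[0,0,-0.7],"spin":0},{"slide":[0,0,-0.8],"spin":0},{"slide":[0,0,-0.8],"spin":0},{"slide":[0,0,0],"spin":0}]}}

```text
time_s: 13.0
tcp_pos: [0.6506, 0.0897, 0.1361]
ee_rot: [[-0.955, -0.296, -0.007], [-0.296, 0.955, 0.03], [-0.002, 0.031, -1.0]]
wrist_force: [1.1, 0.2, 0.9]
gripper_width: 0.352
```

```bash
python3 arc.py; python3 go.py 0 181 120; python3 - <<'E'
from h import *
for n in ['top','scene']: cap(n,n+'5.png')
a=cv2.imread('pics/scene5.png')[100:220,260:400]; cv2.imwrite('pics/s5.png',cv2.resize(a,None,fx=5,fy=5,interpolation=cv2.INTER_CUBIC))
E
```

```text
t 13.0 ang 28.888060008008143 rad mm 93.43343041603943 z 0.13610275379638567 tool yaw rel (want ang+90) 29.8473898123611 F tool [-1.113 -0.127 -0.874] w 0.35192074206436275
t 13.0 foot mm [ 81.807  45.138 136.103] F [1.107 0.183 0.873] w 0.35192074206436275 j [ 21.083  28.958  -0.519  -2.019 -60.283 -92.84 ]
yaw err 60.15261018763891 spin units -7.519076273454864 z axis [-0.007  0.03  -1.   ]
units total [0.136 6.319 0.839]
```

View pics/s5.png

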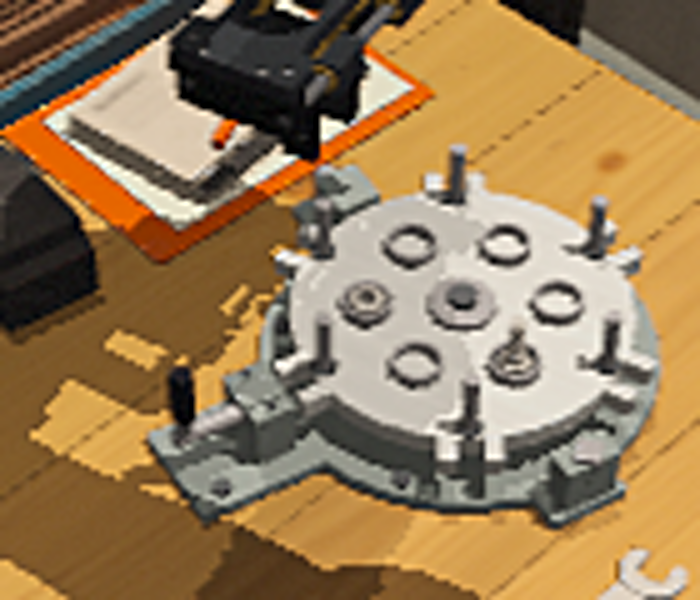

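The bolt stands upright in the nest at the pointer (crop (515,350)), the nut is in its nest (367,300), and the slide is still back with the knob at (180,395). Next I return to the knob.

Request:
{"fn": "servo_tool", "kwargs": {"deltas": [{"slide":[0,0,0],"spin":-0.94},{"slide":[0,0,0],"spin":-0.94},{"slide":[0,0,0],"spin":-0.94},{"slide":[0,0,0],"spin":-0.94},{"slide":[0,0,0],"spin":-0.94},{"slide":[0,0,0],"spin":-0.94},{"slide":[0,0,0],"spin":-0.94},{"slide":[0,0,0],"spin":-0.94}], "gripper": 100}}

```text
time_s: 13.9
tcp_pos: [0.6417, 0.0885, 0.1218]
ee_rot: [[-0.179, -0.983, -0.033], [-0.984, 0.178, 0.025], [-0.019, 0.037, -0.999]]
wrist_force: [-0.6, -0.9, -0.2]
gripper_width: 0.608
```

```bash
python3 go.py 0 181 130
```

```text
t 13.9 foot mm [ 73.362  41.989 121.838] F [-0.636 -0.911 -0.211] w 0.6082506546562182 j [ 21.132  29.626  -1.497  -2.344 -60.124 -30.227]
yaw err -2.335267091156936 spin units 0.291908386394617 z axis [-0.033  0.025 -0.999]
units total [-5.679  2.716 -0.118]
```

Request:
{"fn": "servo_tool", "kwargs": {"deltas": [{"slide":[-0.8,0.4,-0.2],"spin":0.29},{"slide":[-0.8,0.38,-0.1],"spin":0},{"slide":[-0.8,0.38,-0.05],"spin":0},{"slide":[-0.8,0.38,0],"spin":0},{"slide":[-0.8,0.38,0],"spin":0},{"slide":[-0.8,0.38,0],"spin":0},{"slide":[-0.5,0.2,0],"spin":0},{"slide":[0,0,0],"spin":0}]}}

```text
time_s: 14.7
tcp_pos: [0.6018, 0.2331, 0.1239]
ee_rot: [[-0.22, -0.974, -0.053], [-0.975, 0.22, 0.017], [-0.005, 0.055, -0.998]]
wrist_force: [-0.3, 0.8, -0.1]
gripper_width: 0.606
```

```bash
python3 go.py 0 181 100
```

```text
t 14.7 foot mm [  2.928 174.46  123.892] F [-0.316  0.776 -0.111] w 0.6062623359377957 j [ 34.255  29.703  -0.86   -2.881 -61.411 -45.559]
yaw err 0.1174821999323683 spin units -0.014685274991546038 z axis [-0.053  0.017 -0.998]
units total [-0.256  0.065  0.962]
```

Request:
{"fn": "servo_tool", "kwargs": {"deltas": [{"slide":[-0.26,0.07,0.4],"spin":0},{"slide":[0,0,0.5],"spin":0},{"slide":[0,0,0.5],"spin":0},{"slide":[0,0,0],"spin":0}]}}

```text
time_s: 15.1
tcp_pos: [0.5986, 0.2381, 0.0839]
ee_rot: [[-0.223, -0.973, -0.057], [-0.975, 0.223, 0.015], [-0.002, 0.059, -0.998]]
wrist_force: [-0.3, -0.4, -0.5]
gripper_width: 0.607
```

```bash
python3 go.py 0 181 60
```

```text
t 15.1 foot mm [ -1.293 178.622  83.904] F [-0.259 -0.416 -0.489] w 0.6066178048709598 j [ 34.768  31.99   -3.165  -3.078 -57.068 -45.93 ]
yaw err 0.2815429728173626 spin units -0.03519287160217033 z axis [-0.057  0.015 -0.998]
units total [-0.093 -0.108  0.952]
```

Request:
{"fn": "servo_tool", "kwargs": {"deltas": [{"slide":[-0.1,-0.1,0.35],"spin":0},{"slide":[0,0,0.35],"spin":0},{"slide":[0,0,0.25],"spin":0},{"slide":[0,0,0],"spin":0}]}}

```text
time_s: 15.5
tcp_pos: [0.6007, 0.2389, 0.0572]
ee_rot: [[-0.225, -0.973, -0.058], [-0.974, 0.224, 0.014], [-0.001, 0.06, -0.998]]
wrist_force: [-0.5, -1.0, -0.1]
gripper_width: 0.609
```

```bash
python3 go.py 0 181 59; python3 - <<'E'
from h import *
cap('wrist','wrist6.png')
E
```

```text
t 15.5 foot mm [  0.543 179.867  57.152] F [-0.484 -1.016 -0.124] w 0.6087088952017634 j [ 34.726  33.873  -4.112  -3.167 -54.32  -45.822]
yaw err 0.3936266821005461 spin units -0.04920333526256826 z axis [-0.058  0.014 -0.998]
units total [-0.045  0.026 -0.072]
```

View pics/wrist6.png

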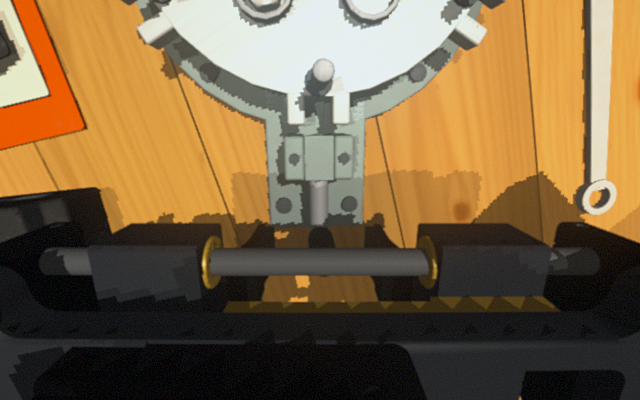

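The knob is between the fingers at (320,238), and the slot lines up with the slide nose. Close, then push home.

Request:
{"fn": "servo_tool", "kwargs": {"deltas": [{"slide":[0,0,0],"spin":0},{"slide":[0,0,0],"spin":0},{"slide":[0,0,0],"spin":0},{"slide":[0,0,0],"spin":0},{"slide":[0,0,0],"spin":0},{"slide":[0,0,0],"spin":0},{"slide":[0,0,0],"spin":0},{"slide":[0,0,0],"spin":0},{"slide":[0,0,0],"spin":0}], "gripper": 255}}

```text
time_s: 16.45
tcp_pos: [0.5994, 0.2399, 0.0597]
ee_rot: [[-0.224, -0.973, -0.058], [-0.975, 0.224, 0.016], [-0.002, 0.06, -0.998]]
wrist_force: [-1.7, -0.0, -0.4]
gripper_width: 0.163
```

Request:
{"fn": "servo_tool", "kwargs": {"deltas": [{"slide":[0.2,0,0],"spin":0},{"slide":[0.2,0,0],"spin":0},{"slide":[0.1,0,0],"spin":0}]}}

```text
time_s: 16.75
tcp_pos: [0.5971, 0.2291, 0.0597]
ee_rot: [[-0.224, -0.973, -0.056], [-0.975, 0.223, 0.019], [-0.006, 0.059, -0.998]]
wrist_force: [-0.1, 2.2, -1.0]
gripper_width: 0.166
```

```bash
python3 go.py 0 165 58
```

```text
t 16.75 foot mm [ -0.807 169.498  59.706] F [-0.114  2.241 -0.969] w 0.16601417690821627 j [ 34.1    33.066  -5.167  -3.353 -53.853 -45.006]
yaw err 0.3225869457349688 spin units -0.0403233682168711 z axis [-0.056  0.019 -0.998]
units total [ 0.18  -0.037  0.065]
```

Request:
{"fn": "servo_tool", "kwargs": {"deltas": [{"slide":[0.15,0,0],"spin":0},{"slide":[0.12,0,0],"spin":0},{"slide":[0.14,0,0],"spin":0}]}}

```text
time_s: 17.05
tcp_pos: [0.5962, 0.2245, 0.0598]
ee_rot: [[-0.226, -0.973, -0.049], [-0.974, 0.224, 0.031], [-0.019, 0.055, -0.998]]
wrist_force: [-2.3, 14.2, -3.4]
gripper_width: 0.169
```

```bash
python3 go.py 0 165 58
```

```text
t 17.05 foot mm [ -0.664 164.822  59.789] F [-2.334 14.172 -3.384] w 0.16924935872331337 j [ 33.629  32.602  -5.881  -3.796 -52.929 -44.319]
yaw err 0.3858206219464648 spin units -0.0482275777433081 z axis [-0.049  0.031 -0.998]
units total [-0.006 -0.03   0.07 ]
```

The slide is home: 164.8 mm, the same as at the start, with 14 N at the stop. Release and retreat.

Request:
{"fn": "servo_tool", "kwargs": {"deltas": [{"slide":[0,0,0],"spin":0},{"slide":[0,0,0],"spin":0},{"slide":[0,0,0],"spin":0},{"slide":[0,0,0],"spin":0},{"slide":[0,0,0],"spin":0}], "gripper": 100}}

```text
time_s: 17.55
tcp_pos: [0.596, 0.222, 0.06]
ee_rot: [[-0.226, -0.973, -0.051], [-0.974, 0.225, 0.028], [-0.016, 0.055, -0.998]]
wrist_force: [-0.2, -0.3, -0.3]
gripper_width: 0.534
```

Request:
{"fn": "servo_tool", "kwargs": {"deltas": [{"slide":[0,0,-0.5],"spin":0},{"slide":[0,0,-0.8],"spin":0},{"slide":[0,0,-0.8],"spin":0},{"slide":[0,0,-0.8],"spin":0},{"slide":[0,0,-0.8],"spin":0},{"slide":[0,0,0],"spin":0}]}}

```text
time_s: 18.15
tcp_pos: [0.6017, 0.2174, 0.16]
ee_rot: [[-0.226, -0.973, -0.049], [-0.974, 0.225, 0.026], [-0.014, 0.054, -0.998]]
wrist_force: [-0.0, 0.9, -0.4]
gripper_width: 0.609
```

```bash
python3 go.py 0 165 130; python3 - <<'E'
from h import *
for n in ['wrist','scene','top']: cap(n,n+'7.png')
a=cv2.imread('pics/scene7.png')[100:220,260:400]; cv2.imwrite('pics/s7.png',cv2.resize(a,None,fx=5,fy=5,interpolation=cv2.INTER_CUBIC))
E
```

```text
t 18.15 foot mm [  6.298 159.072 159.994] F [-0.045  0.921 -0.44 ] w 0.6089748339686497 j [ 32.931  27.222   0.556  -3.074 -64.915 -44.653]
yaw err 0.4413732064129192 spin units -0.0551716508016149 z axis [-0.049  0.026 -0.998]
units total [-0.218  0.189  1.215]
```

View pics/wrist7.png

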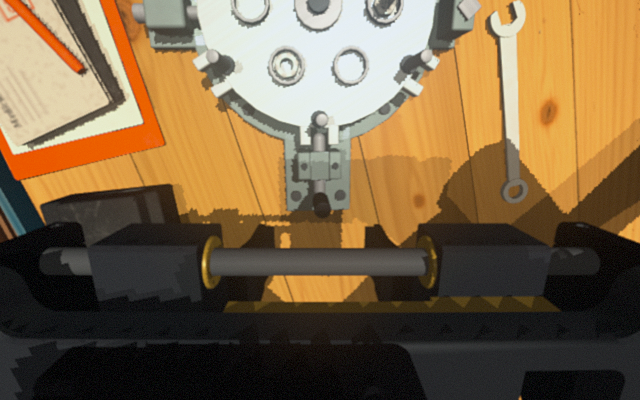

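View pics/s7.png

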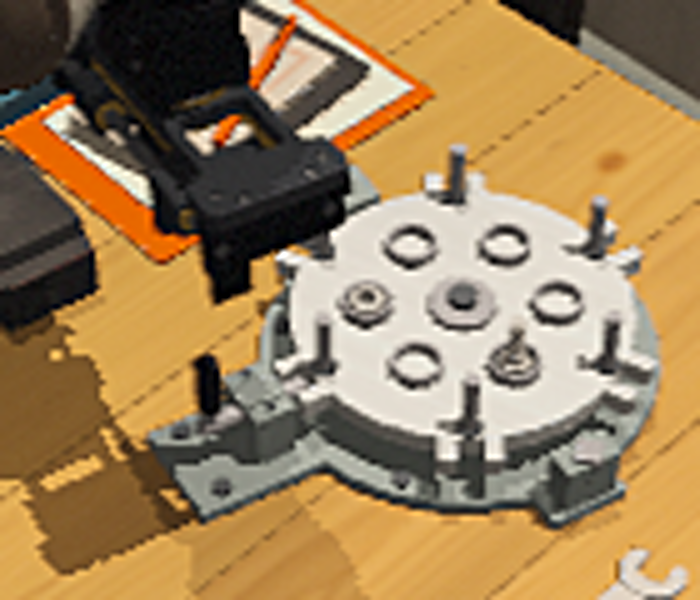

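View pics/top7.png

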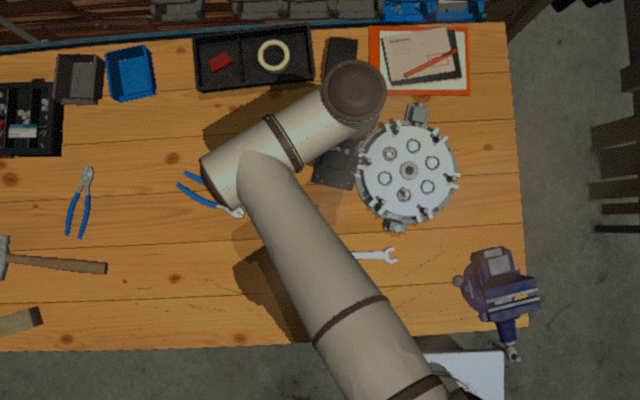

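The bolt stands at the pointer (s7 (515,350)), the nut is in its nest (367,300), and the knob is back at (207,380). I'll compare with the start images for exact knob position and bystanders.

```bash
python3 - <<'E'
from h import *
I={k:cv2.imread(f'pics/scene{k}.png') for k in (0,5,7)}
for k,a in I.items():
    g=a[165:190,288:310].max(2); m=(g<40).astype(np.uint8); n,l,st,c=cv2.connectedComponentsWithStats(m); 
    print(k,[(c[i]+[288,165],st[i]) for i in range(1,n) if st[i,4]>15])
hsv={k:cv2.cvtColor(a,cv2.COLOR_BGR2HSV) for k,a in I.items()}
for nm,(x0,y0,x1,y1),lo,hi in [('tape',(215,195,260,245),(22,120,60),(35,255,255)),('blue',(200,255,280,290),(95,120,60),(120,255,255))]:
    for k in (0,7):
        m=cv2.inRange(hsv[k][y0:y1,x0:x1],lo,hi); M=cv2.moments(m,True); print(nm,k,M['m00'],M['m10']/M['m00'],M['m01']/M['m00'])
for k in (0,7):
    b=hsv[k][205:262,330:402]; m=((b[...,1]<70)&(b[...,2]>90)).astype(np.uint8); M=cv2.moments(m,True); print('spanner',k,M['m00'],M['m10']/M['m00'],M['m01']/M['m00'])
s=sense(); print(s['time_s'],s['wrist_force'])
E
```

```text
0 [(array([301.34883721, 176.76744186]), array([11,  6,  6, 12, 43], dtype=int32))]
5 [(array([295.95238095, 179.14285714]), array([ 6,  9,  5, 11, 42], dtype=int32))]
7 [(array([301.27272727, 176.5       ]), array([11,  6,  5, 12, 44], dtype=int32))]
tape 0 243.0 20.292181069958847 21.958847736625515
tape 7 88.0 20.170454545454547 20.943181818181817
blue 0 408.0 26.784313725490197 16.82843137254902
blue 7 411.0 26.686131386861312 16.89051094890511
spanner 0 410.0 35.795121951219514 28.302439024390242
spanner 7 415.0 37.12530120481928 27.344578313253013
18.3 [-1.11519464 -0.10693632 -0.40534197]
```

The knob is back at its starting pixel. The tape and spanner differences come from shadow changes, since nothing went near them. Handing in.

```bash
python3 -c "
from station import r,sense
print(r.finish_job()); print(sense()['time_s'])"
```

```text
the job is handed in; nothing more can be done
None
the job is handed in; nothing more can be done
```

The bolt now stands upright at the pointer, the locking slide is home again, and the job is handed in at about 18.3 s. No verdict was reported.

- **Drawing back:** I gripped the knob and drew the slide back 16.1 mm to its stop, reaching 12.7 N there.
- **Turning:** I turned the table 60° clockwise with pin 1 loosely held between the fingers. It took up to about 7 N, and I followed the pin past the crest so the table did not run on by itself.
- **Pushing home:** I gripped the knob again and pushed the slide in until it stopped at 14 N. I then let go and lifted clear.

**Last checks:**
- The bolt is in the nest at the pointer, the nut is in its own nest, and the table is at its station.
- In the scene view the knob is within 0.3 px of where it started.
- The blue pliers are unchanged within 0.1 px.
- The simple colour checks on the tape measure (about 1 px shift, fewer matching pixels) and the spanner (about 1.5 px shift) did not match exactly. I put this down to the arm's changed shadow, because the gripper never came near them, but I did not check it further.

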